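# Stand the fallen flask up and slide it into its own lane

## Robot

A 6-joint arm with a two-finger parallel gripper is mounted at the origin on the work surface. World frame = base frame: x ahead of the robot, y to its left, z up, the work surface at z = 0. Lengths are in m, angles in rad, forces in N, time in s.
With the tool pointing down it reaches from about 0.3 to 0.85 m from the base axis. Payload 5.4 kg.
Tool frame: the origin (TCP) lies midway between the tips of the shut fingers; the grasp point (between the pads) lies 19 mm behind it; z points along the fingers, y is the line along which they close (so a half turn about z gives the same grasp; the last joint's range is limited). The gripper opens to 85 mm and grips with 20 to 120 N. Pads are 22 mm wide; open, the fingers measure 114 mm over their backs; the gripper's body (76 mm by 85 mm) begins 54 mm behind the grasp point. The pads swing forward as they close: fully open they stand 13 mm farther back than shut.
Start: joints at [-1.423, 0.158, 1.597, -0, 1.386, -0.21], TCP at [0.201, -0.539, 0.207] pointing down, gripper open.
Joint ranges: [-2.91, 2.91], [-0.94, 2.29], [0.18, 2.7], [-1.29, 4.43], [0.17, 2.64], [-3, 3]. Speed limits (rad/s): [2.57, 2.57, 3.14, 3.14, 3.14, 3.14].

## Interface

Orientations are given as a rotation vector (axis times angle).
In Python, from bench import status, capture, camera_params, workorder gives the robot as it stands.
- The arm moves only by the shell command python3 -m jog 'ROWS' [FORCE]. ROWS is JSON, a list that holds one entry, the list of rows, each a list of 5 numbers: the opening, from 0 (shut) to 1 (fully open), then the shift along the tool's x, y, z in m, then the turn about the tool's z in degrees. A call has exactly 10 rows; each row is the pose to reach, as a shift and turn from the pose commanded when the call began, along the tool's axes at that moment; what a row does not reach only later rows make up. A row lasts 1/10 s, in which the tool goes at most 50 mm and 8.59 degrees, less where a joint would pass 70% of its speed; a pose out of reach is approached as far as the arm can. A call with a gripper value outside its range is refused whole. The fingers move at their own pace and stop on an object; FORCE is the grip in N (left out, the last holds). Time passes only in rows, so rows that repeat a pose let the fingers close, or fill a call up. It gives the time, the measured TCP pose, the force, the opening and the grip force at its end, in the units of the state.
- status.get_obs(): the state, without advancing time (a new reading comes with each control period).
- capture(name): name is "side" or "top"; returns the picture (420x560x3 uint8, red, green, blue); there is no depth.
- camera_params(name): a dict with "vertical_fov" (degrees; the focal length in pixels is half the picture's height over the tangent of half this angle, whatever the lens; pixels are square), "cx", "cy" (the principal point, pixels), "xyz" and "rotation" of the camera in the world. Camera axes: x right, y down, z forward; pixel columns grow to the right and rows downward; lengths in m; the calibration is good to about 2 mm. A picture is of the moment at which its call begins. camera_params takes no time and is no camera call.
- workorder.job_done(): hands the job in; it is judged then, once.
The state is a dict: "time": time; "joints": joint angles; "qvel": joint speeds; "joint_efforts": joint torques, N m; "position": TCP position; "tcp_rot": TCP orientation; "force": force on the tool from outside, world axes, zero at the start; "wrist_torque": the same for the moment, N m; "opening": finger opening in m; "grasp_force": force on a finger pad.
Only numpy, scipy, OpenCV 4.12 (cv2) and the standard library are available. Lean on these libraries where they do the work, as an engineer would, in place of code of your own. Each camera call takes 0.05 s, during which the arm holds its last target. There are 200 camera calls.

## Task

One steel flask has been knocked over behind the stall's display rack. Stand it upright on the table, then slide it along the table top (not lifted over the rails) through the open end into the lane that holds the flasks of its own shape, until it stands last in that row, on the robot's side, touching the flask in front of it or nearly so. Do not shove that flask along, and leave everything else on the table where it is.

Things in the scene. Friction and masses are not known exactly. Their poses are not given: they have to be found in the camera images.
- fallen: the fallen flask, lying on a flat side between robot and rack: plain steel, square section 70 x 70 mm, body 100 mm tall, then an 18 mm thick neck and a 30 mm ball stopper (one rigid piece, 145 mm in all, 0.25 to 0.5 kg). Origin: centre of its base face, 35 mm above the table while it lies, 0 when it stands; its z axis runs from base to stopper
- fallen_ball (a point): centre of the fallen flask's ball stopper, 130 mm from its base along its axis, 30 mm beyond the flask's shoulder
- rack: fixed wooden rack: 4 parallel rails 10 mm thick, 35 mm tall, making 3 lanes 105 mm wide, no floor. Each holds 2 flasks of one shape; which is where varies. Origin: its middle at table height; x runs along the lanes, away from the robot. Lane centres at y = -0.115, 0, 0.115; rails from x = -0.12 (open end, to the robot) to 0.15 (closed by a cross rail)
- square_near: standing flask with a ball stopper, plain steel, SQUARE section 70 x 70 mm, body 100 mm tall, 145 mm with stopper; the same model as the fallen flask. It is the one nearer the robot in its lane. Origin: centre of its underside, z up its axis. 0.25 to 0.5 kg
- round_near: standing slim ROUND steel flask, 62 mm diameter, 162 mm tall with its ball stopper; the nearer one of its lane. Origin: centre of underside
- bell_near: standing bell-shaped steel flask, 92 mm across its foot and narrowing upwards, 129 mm tall with its ball stopper; the nearer one of its lane. Origin: centre of underside
- tape_roll: roll of tape lying flat, 104 mm diameter, 48 mm tall, at the right, nearer the middle. Origin: centre of underside
- tape_roll2: bigger roll of tape lying flat, 120 mm diameter, 50 mm tall, at the right. Origin: centre of underside
- beer_mug: white ceramic mug, 82 mm diameter, 110 mm tall, at the left; its handle points to its y. Origin: centre of underside
- figurine: carved wooden figurine, 70 mm foot, 150 mm tall, right of the rack. Origin: centre of underside
- bowl: terracotta bowl, 140 mm diameter, 55 mm tall, at the left. Origin: centre of underside
There are look-alikes about, which are no part of the job. What is shaped like the square_near but green or red is not meant.

How it is judged:
By the outcome, as a careful person would: the job done as asked, in the order asked, and still so for the second after the job is handed in, with the robot touching nothing.
It also fails if it takes over 72 s, if anything falls off the work surface, if the arm or the gripper's body presses on something with over 40 N, if the wrist force passes 120 N, or if a joint passes its speed limit or range.

## Working session

There is one attempt and no reset: what is moved stays moved. The work goes in short steps, Python scripts to look and compute and a shell command to move; the robot and the scene stay as the last step left them, time stands still between calls to the robot, and variables do not carry over. Pictures are saved under pics/ and viewed, at most 10 in all, crops included, and the job is handed in when it is done.

```bash
mkdir -p pics; ls
python3 - <<'E'
from bench import status, capture, camera_params
import cv2
for n in ("top","side"):
    p=camera_params(n);print(n,p)
    cv2.imwrite(f"pics/{n}0.png",capture(n)[:,:,::-1])
o=status.get_obs();print(o)
E
```

```text
pics
top {'vertical_fov': 57.14558232754724, 'cx': 279.3243981177622, 'cy': 202.13902594639416, 'xyz': array([ 0.48062653, -0.01324474,  1.08983928]), 'rotation': array([-2.18383653,  2.2132133 , -0.0937174 ])}
side {'vertical_fov': 42.39070007394794, 'cx': 277.13962034068135, 'cy': 212.93443237375442, 'xyz': array([0.42240547, 1.24461725, 0.86522698]), 'rotation': array([-0.15184928,  2.69628504, -1.50761048])}
{'time': 0.1, 'joints': array([-1.42308832e+00,  1.59049028e-01,  1.59811219e+00, -1.06408571e-06,
        1.38619865e+00, -2.10118955e-01]), 'qvel': array([-0.00160036,  0.00109552, -0.00237738, -0.00048393,  0.00072108,
        0.00207946]), 'joint_efforts': array([ 2.01456928e-04, -3.96994042e+01, -3.32338142e+01, -1.85476320e-04,
        4.23051591e-03, -9.32894508e-07]), 'position': array([ 0.20126906, -0.53799678,  0.20647705]), 'tcp_rot': array([-3.08970715e+00, -5.58765372e-01, -8.49204193e-05]), 'force': array([-0.41328447,  0.82909497, -0.12854042]), 'wrist_torque': array([-0.02306759, -0.03590344,  0.00310239]), 'grasp_force': 0.0, 'opening': 0.08535275118300613}
```

View pics/top0.png

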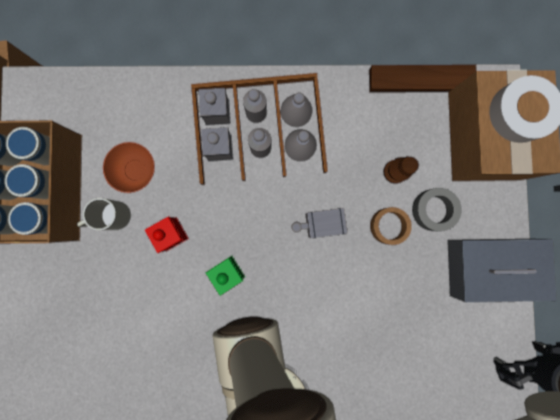

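View pics/side0.png

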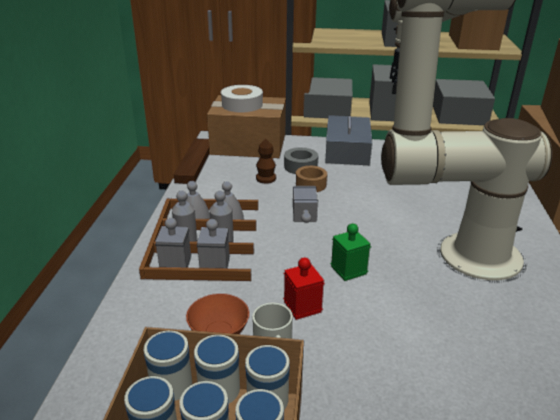

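The top view (up = +x, left = +y) shows the fallen flask with its body at about (326,222) and its ball at (298,227), pointing +y. The square lane is the leftmost, with square_near at about (214,141). The red and green decoys stand at (165,234) and (225,275). Next I'll zoom in and segment.

```bash
cat > h.py <<'E'
import numpy as np, cv2
from scipy.spatial.transform import Rotation as R
from bench import status, capture, camera_params
def cam(n):
    p=camera_params(n); f=210/np.tan(np.radians(p['vertical_fov']/2))
    return p['xyz'],R.from_rotvec(p['rotation']).as_matrix(),f,p['cx'],p['cy']
def ray(n,u,v):
    c,M,f,cx,cy=cam(n); d=M@np.array([(u-cx)/f,(v-cy)/f,1.]); return c,d/np.linalg.norm(d)
def plane(n,u,v,z):
    c,d=ray(n,u,v); return c+d*(z-c[2])/d[2]
def tri(uv1,uv2):
    A=np.zeros((3,3));b=np.zeros(3)
    for n,uv in (("top",uv1),("side",uv2)):
        c,d=ray(n,*uv);P=np.eye(3)-np.outer(d,d);A+=P;b+=P@c
    return np.linalg.solve(A,b)
def proj(n,X):
    c,M,f,cx,cy=cam(n); q=M.T@(np.array(X)-c); return q[:2]/q[2]*f+[cx,cy]
def tcp():
    o=status.get_obs(); M=R.from_rotvec(o['tcp_rot']).as_matrix()
    return np.array(o['position']),M,o
def shift(target):   # world target -> tool-axis shift
    p,M,o=tcp(); return M.T@(np.array(target)-p)
E
python3 - <<'E'
from h import *
t=cv2.imread('pics/top0.png');s=cv2.imread('pics/side0.png')
a=cv2.resize(t[65:245,185:355],None,fx=3.3,fy=3.3,interpolation=cv2.INTER_CUBIC)
cv2.imwrite('pics/crop_t.png',a)
b=cv2.resize(s[170:290,140:340],None,fx=4,fy=4,interpolation=cv2.INTER_CUBIC)
cv2.imwrite('pics/crop_s.png',b)
# gray-blue steel mask around fallen
for name,im,roi in (('top',t,(285,200,75,48)),('side',s,(285,180,40,50))):
    x,y,w,h=roi; c=im[y:y+h,x:x+w].astype(int)
    g=c.mean(2); print(name,'bg',np.median(c.reshape(-1,3),0))
    m=(abs(c-np.median(c.reshape(-1,3),0)).max(2)>18).astype(np.uint8)
    cs,_=cv2.findContours(m,cv2.RETR_EXTERNAL,cv2.CHAIN_APPROX_NONE)
    for k in cs:
        if cv2.contourArea(k)>30: print(cv2.boundingRect(k+np.array([x,y])),cv2.contourArea(k),cv2.minAreaRect(k+np.array([x,y])))
E
```

```text
top bg [156. 155. 155.]
(291, 207, 57, 32) 1146.5 ((318.39996337890625, 223.7999725341797), (27.718585968017578, 55.437171936035156), 81.8698959350586)
side bg [134. 125. 121.]
(285, 180, 40, 50) 1911.0 ((304.5, 204.5), (49.0, 39.0), 90.0)
```

View pics/crop_t.png

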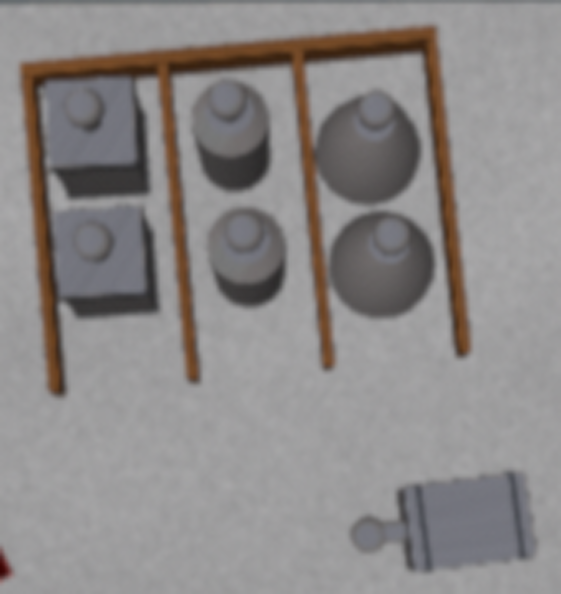

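View pics/crop_s.png

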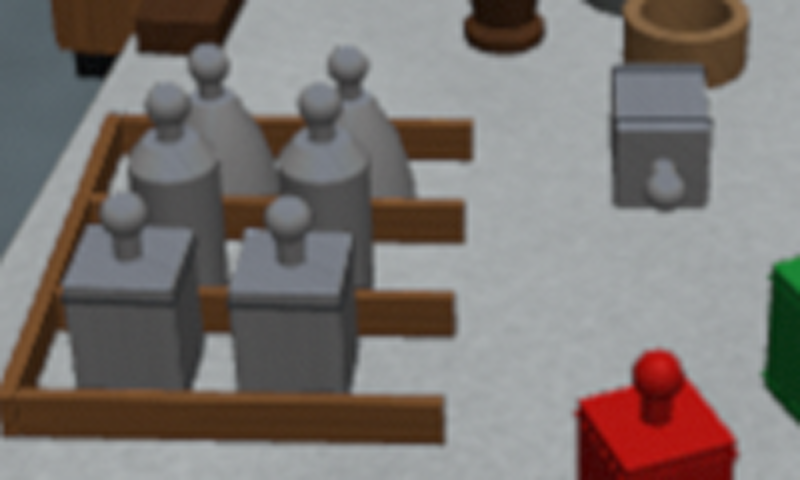

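Run:
```python
from h import *
np.set_printoptions(precision=4,suppress=True)
T=lambda x,y:((x+.5)/3.3-.5+185,(y+.5)/3.3-.5+65)
S=lambda x,y:((x+.5)/4-.5+140,(y+.5)/4-.5+170)
print('fball tri',tri(T(368,533),S(666,184)),'plane',plane('top',*T(368,533),.035))
q=np.array([plane('top',*T(*c),.07)[:2] for c in((400,489),(522,473),(535,555),(411,571))])
print('fallen corners',q,'centre',q.mean(0),'yaw edges',[np.degrees(np.arctan2(*(a-b)[::-1])) for a,b in((q[0],q[1]),(q[3],q[2]),(q[0],q[3]),(q[1],q[2]))])
print([np.linalg.norm(q[i]-q[(i+1)%4]) for i in range(4)])
print('sqn ball',tri(T(92,241),S(288,216)),plane('top',*T(92,241),.13))
q=np.array([plane('top',*T(*c),.1)[:2] for c in((57,211),(141,205),(146,294),(58,300))]);print(q,q.mean(0),[np.linalg.norm(q[i]-q[(i+1)%4]) for i in range(4)])
r=np.array([plane('top',*T(*c),.035)[:2] for c in((56,390),(193,380),(327,367),(462,354),(26,68),(432,32))]);print('rails',r)
for nm,c in(('red',(158,236)),('green',(222,279))):print(nm,plane('top',*c,.13))
p,M,o=tcp();print(p,M)
d=r[0]-r[4];print('lane yaw',np.degrees(np.arctan2(-d[1],-d[0])), [np.degrees(np.arctan2(*(r[4]-r[0])[::-1])),np.degrees(np.arctan2(*(r[5]-r[3])[::-1])),np.degrees(np.arctan2(*(r[0]-r[3])[::-1]))-90])
```

```text
fball tri [ 0.481  -0.0803  0.0427] plane [ 0.4822 -0.0807  0.035 ]
fallen corners [[ 0.5171 -0.1048]
 [ 0.5286 -0.2034]
 [ 0.4627 -0.2123]
 [ 0.4513 -0.1124]] centre [ 0.4899 -0.1582] yaw edges [np.float64(96.69663838247652), np.float64(96.47251131200764), np.float64(6.59712296398475), np.float64(7.630779352125986)]
[np.float64(0.09929911096521112), np.float64(0.0665481357549326), np.float64(0.10049970918938601), np.float64(0.06614626170539054)]
sqn ball [0.7057 0.1314 0.1335] [0.7069 0.132  0.13  ]
[[0.7382 0.1639]
 [0.7424 0.098 ]
 [0.6715 0.0945]
 [0.6675 0.1632]] [0.7049 0.1299] [np.float64(0.06602697940296966), np.float64(0.07093320154341957), np.float64(0.06884141090395521), np.float64(0.07068083775413096)]
rails [[ 0.6043  0.1765]
 [ 0.6113  0.0629]
 [ 0.621  -0.0488]
 [ 0.6306 -0.162 ]
 [ 0.8777  0.2015]
 [ 0.9068 -0.1424]]
red [0.4626 0.2667 0.13  ]
green [0.3551 0.1099 0.13  ]
[ 0.2013 -0.538   0.2065] [[ 0.9367  0.3502 -0.0003]
 [ 0.3502 -0.9367  0.0017]
 [ 0.0004 -0.0017 -1.    ]]
lane yaw 5.2079904706276965 [np.float64(5.2079904706276965), np.float64(4.064016057369747), np.float64(4.449447361158789)]
```

```bash
python3 -m jog '[[[1,0.1,-0.08,0.02,-8],[1,0.14,-0.11,0.03,-16],[1,0.18,-0.14,0.04,-24],[1,0.22,-0.17,0.05,-32],[1,0.26,-0.2,0.06,-40],[1,0.3,-0.235,0.07,-48],[1,0.34,-0.266,0.08,-56],[1,0.38,-0.3,0.08,-64],[1,0.4227,-0.331,0.08,-72],[1,0.4227,-0.331,0.08,-76.2]]]' 30
python3 - <<'E'
from h import *
np.set_printoptions(precision=4,suppress=True)
p,M,o=tcp();print(p,M,o['joints'],o['time'],np.degrees(np.arctan2(M[1,1],M[0,1])));print(shift((.4815,-.080,.014)))
E
```

```text
time: 1.1
position: [0.4591, -0.1153, 0.1303]
tcp_rot: [-2.083, -2.352, 0.0]
force: [1.1, -1.1, -0.0]
opening: 0.0858
grasp_force: 0.0
[ 0.4591 -0.1153  0.1303] [[-0.121   0.9926 -0.0002]
 [ 0.9926  0.121   0.0001]
 [ 0.0001 -0.0002 -1.    ]] [-0.5021 -0.0329  1.9561 -0.0001  1.2187 -0.6234] 1.1 6.951912836326737
[0.0323 0.0265 0.1163]
```

```bash
python3 -m jog '[[[1,0,0,0,0],[1,0,0,0,0],[1,0,0,0.01,0],[1,0,0,0.02,0],[1,0,0,0.03,0],[1,0,0,0.03,0],[1,0,0,0.03,0],[1,0,0,0.03,0],[1,0,0,0.03,0],[1,0,0,0.03,0]]]'
python3 - <<'E'
from h import *
np.set_printoptions(precision=4,suppress=True)
p,M,o=tcp();print(p,o['time'],np.degrees(np.arctan2(M[1,1],M[0,1])));print(shift((.4815,-.080,.014)))
cv2.imwrite('pics/top1.png',cv2.resize(capture('top')[170:290,220:380,::-1],None,fx=4,fy=4))
E
```

```text
time: 2.1
position: [0.459, -0.1176, 0.1011]
tcp_rot: [2.087, 2.347, 0.0]
force: [0.3, -0.6, -0.7]
opening: 0.0854
grasp_force: 0.0
[ 0.459  -0.1176  0.1011] 2.1 6.702181322602751
[0.0347 0.0267 0.0871]
```

View pics/top1.png

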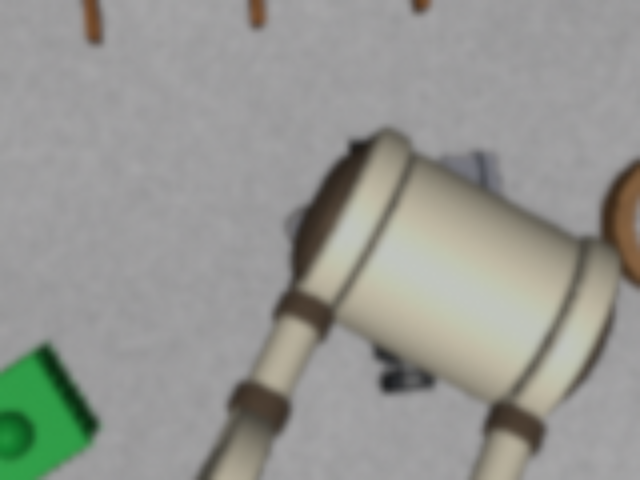

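The gripper still stands short of the ball, which is just visible at crop (295,222). I'll shift sideways and then descend.

```bash
python3 -m jog '[[[1,0.017,0.013,0,0],[1,0.035,0.027,0,0],[1,0.035,0.027,0,0],[1,0.035,0.027,0.02,0],[1,0.035,0.027,0.04,0],[1,0.035,0.027,0.06,0],[1,0.035,0.027,0.075,0],[1,0.035,0.027,0.087,0],[1,0.035,0.027,0.087,0],[1,0.035,0.027,0.087,0]]]'
python3 - <<'E'
from h import *
np.set_printoptions(precision=4,suppress=True)
print(shift((.4815,-.080,.014)))
cv2.imwrite('pics/side1.png',cv2.resize(capture('side')[170:260,260:380,::-1],None,fx=5,fy=5))
E
```

```text
time: 3.15
position: [0.4816, -0.0798, 0.014]
tcp_rot: [2.088, 2.347, -0.0]
force: [0.1, -0.4, -0.4]
opening: 0.0853
grasp_force: 0.0
[-0.0001 -0.0001  0.    ]
```

View pics/side1.png

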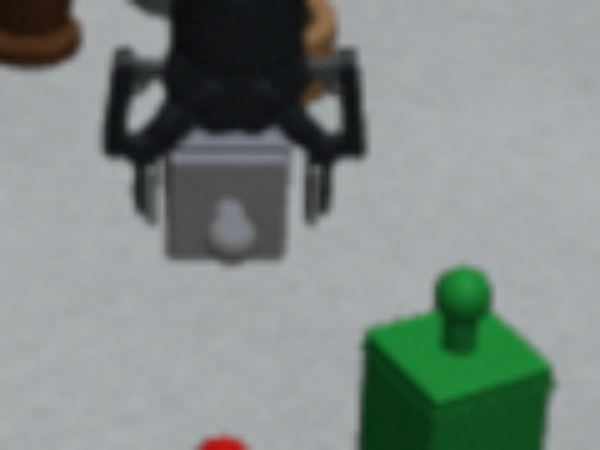

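Fingers at crop columns 145 and 318 straddle the ball at column 232. I'll close with light force.

```bash
python3 -m jog '[[[0.3,0,0,0,0],[0.2,0,0,0,0],[0.1,0,0,0,0],[0.1,0,0,0,0],[0.1,0,0,0,0],[0.1,0,0,0,0],[0.1,0,0,0,0],[0.1,0,0,0,0],[0.1,0,0,0,0],[0.1,0,0,0,0]]]' 25
```

```text
time: 4.2
position: [0.4816, -0.0795, 0.0141]
tcp_rot: [2.088, 2.347, 0.0]
force: [-1.8, 1.7, 5.9]
opening: 0.0258
grasp_force: 24.4
```

Run:
```python
from h import *
np.set_printoptions(precision=4,suppress=True)
for c in((150,222),(313,222)):
    u,v=260+c[0]/5,170+c[1]/5
    print(plane('side',u,v,.02),plane('side',u,v,.027),plane('side',u,v,.035))
print(plane('side',260+232/5,170+228/5,.035))
cv2.imwrite('pics/side2.png',cv2.resize(capture('side')[170:260,260:380,::-1],None,fx=5,fy=5,interpolation=cv2.INTER_CUBIC))
```

```text
[ 0.5293 -0.1181  0.02  ] [ 0.5284 -0.1069  0.027 ] [ 0.5274 -0.094   0.035 ]
[ 0.4331 -0.1296  0.02  ] [ 0.4331 -0.1182  0.027 ] [ 0.4329 -0.1052  0.035 ]
[ 0.4795 -0.093   0.035 ]
```

View pics/side2.png

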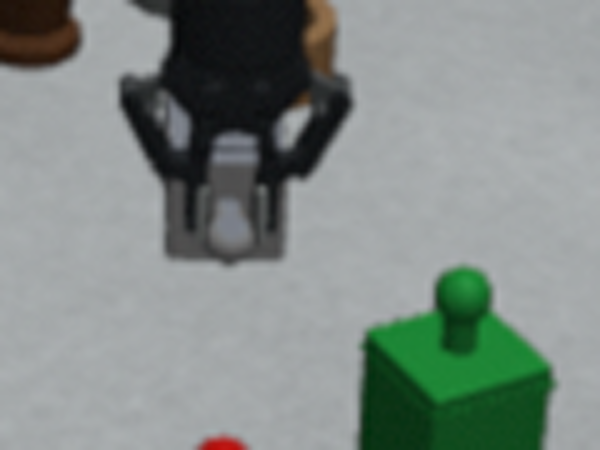

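```bash
python3 -m jog '[[[0.6,0,0,0,0],[0.6,0,0,0,0],[0.6,0,0,0.003,0],[0.6,0,0,0.006,0],[0.1,0,0,0.006,0],[0.1,0,0,0.006,0],[0.1,0,0,0.006,0],[0.1,0,0,0.006,0],[0.1,0,0,0.006,0],[0.1,0,0,0.006,0]]]' 25
```

```text
time: 5.25
position: [0.4813, -0.0794, 0.0076]
tcp_rot: [-2.088, -2.347, 0.0]
force: [-0.4, 0.5, -0.5]
opening: 0.0281
grasp_force: 24.7
```

```bash
python3 -m jog '[[[0.1,-0.003,0,-0.012,0],[0.1,-0.008,0,-0.025,0],[0.1,-0.015,0,-0.038,0],[0.1,-0.023,0,-0.05,0],[0.1,-0.032,0,-0.06,0],[0.1,-0.04,0,-0.07,0],[0.1,-0.04,0,-0.08,0],[0.1,-0.04,0,-0.09,0],[0.1,-0.04,0,-0.09,0],[0.1,-0.04,0,-0.09,0]]]' 25
python3 - <<'E'
from h import *
cv2.imwrite('pics/side3.png',cv2.resize(capture('side')[130:270,220:380,::-1],None,fx=4,fy=4,interpolation=cv2.INTER_CUBIC))
E
```

```text
time: 6.25
position: [0.4869, -0.1185, 0.0992]
tcp_rot: [2.087, 2.347, 0.003]
force: [-1.7, 4.3, 9.8]
opening: 0.028
grasp_force: 25.4
```

View pics/side3.png

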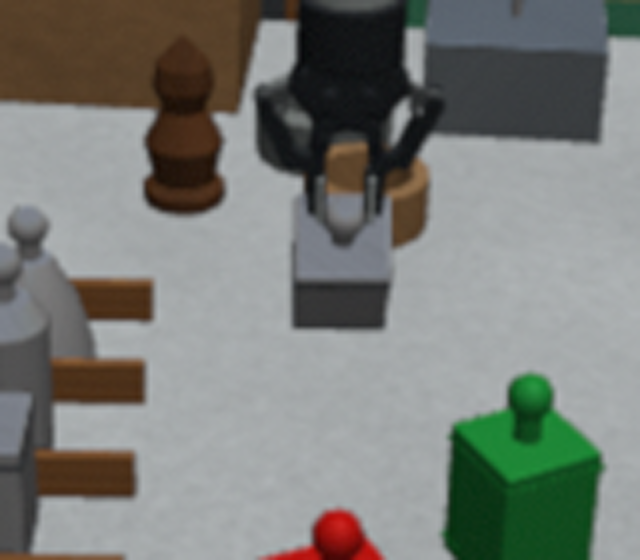

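The flask is pivoting up under the ball: shoulder face at crop rows 195–278, side below it. I'll keep lifting straight up so that it hangs.

```bash
python3 -m jog '[[[0.1,0,0,-0.005,0],[0.1,0,0,-0.01,0],[0.1,0,0,-0.015,0],[0.1,0,0,-0.02,0],[0.1,0,0,-0.025,0],[0.1,0,0,-0.03,0],[0.1,0,0,-0.035,0],[0.1,0,0,-0.035,0],[0.1,0,0,-0.035,0],[0.1,0,0,-0.035,0]]]' 25
python3 - <<'E'
from h import *
cv2.imwrite('pics/side4.png',cv2.resize(capture('side')[110:270,220:380,::-1],None,fx=3.5,fy=3.5,interpolation=cv2.INTER_CUBIC))
E
```

```text
time: 7.3
position: [0.4859, -0.1191, 0.1324]
tcp_rot: [-2.088, -2.347, 0.0]
force: [0.3, 0.3, -4.3]
opening: 0.0265
grasp_force: 24.4
```

View pics/side4.png

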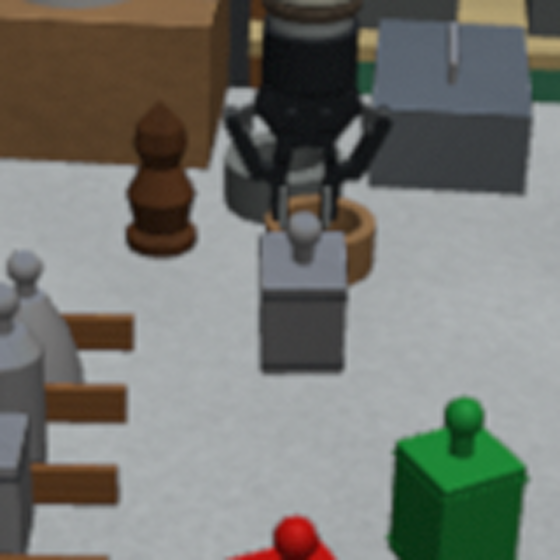

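The flask now hangs by its ball, close to upright (crop: ball (304,230), shoulder front edge row 290, base row 370). I'll lower it gently until the force shows contact.

```bash
python3 -m jog '[[[0.1,0,0,0.002,0],[0.1,0,0,0.005,0],[0.1,0,0,0.008,0],[0.1,0,0,0.011,0],[0.1,0,0,0.013,0],[0.1,0,0,0.015,0],[0.1,0,0,0.017,0],[0.1,0,0,0.018,0],[0.1,0,0,0.018,0],[0.1,0,0,0.018,0]]]' 25
python3 - <<'E'
from h import *
np.set_printoptions(precision=4,suppress=True)
im=capture('side');cv2.imwrite('pics/side5.png',im[:,:,::-1])
g=cv2.cvtColor(im,cv2.COLOR_RGB2GRAY).astype(int)
u=220+int(304/3.5)-6
print('col profile',u,g[165:225,u-1:u+2].mean(1).astype(int))
E
```

```text
time: 8.35
position: [0.4862, -0.1193, 0.1148]
tcp_rot: [2.088, 2.347, 0.0]
force: [0.0, 0.6, -2.8]
opening: 0.0272
grasp_force: 24.4
col profile 300 [ 24  29  32  41  75  79  69  70  72  71  71  70  71  73  75  67  80 107
 119 124 124 125 126 126 127 127 127 127 126 126 128 128 107  76  59  46
  54  63  64  64  64  64  63  64  63  64  64  64  63  64  64  64  63  58
  46  56  99 148 169 168]
```

```bash
python3 -m jog '[[[0.1,0,0,0.001,0],[0.1,0,0,0.002,0],[0.1,0,0,0.003,0],[0.1,0,0,0.004,0],[0.1,0,0,0.005,0],[0.1,0,0,0.006,0],[0.1,0,0,0.007,0],[0.1,0,0,0.007,0],[0.1,0,0,0.007,0],[0.1,0,0,0.007,0]]]' 25
python3 - <<'E'
from h import *
np.set_printoptions(precision=1,suppress=True)
im=capture('side')
g=cv2.cvtColor(im,cv2.COLOR_RGB2GRAY).astype(int)
print('col profile',g[165:230,299:302].mean(1).astype(int))
for zb in(0,.01):
  print(zb,[proj('side',(.486,-.119+dy,zb+z)) for dy,z in((-.035,.1),(.035,.1),(.035,0),(0,.13))])
E
```

```text
time: 9.4
position: [0.4884, -0.1216, 0.1122]
tcp_rot: [2.083, 2.343, -0.001]
force: [-5.9, -1.4, 18.6]
opening: 0.0267
grasp_force: 28.2
col profile [ 30  34  43  50  66  70  67  67  68  70  74  78  78  77  79  74  68  89
 106 115 122 124 126 126 126 127 127 127 127 126 127 128 125  95  64  52
  50  62  65  65  66  65  66  65  65  65  65  65  65  65  65  65  65  64
  55  47  62 113 155 169 168 169 168 167 169]
0 [array([306.2, 185.8]), array([304.7, 197.6]), array([303.6, 227.2]), array([305.8, 182.4])]
0.01 [array([306.4, 182.8]), array([304.8, 194.5]), array([303.7, 224.4]), array([305.9, 179.3])]
```

The flask leans about 13° toward +y with its +y base edge on the table. I'll swing the ball toward -y along the arc about that edge.

```bash
python3 -m jog '[[[0.1,0,0,-0.002,0],[0.1,-0.005,0,-0.003,0],[0.1,-0.01,0,-0.003,0],[0.1,-0.015,0,-0.003,0],[0.1,-0.02,0,-0.003,0],[0.1,-0.025,0,-0.002,0],[0.1,-0.03,0,-0.001,0],[0.1,-0.032,0,0,0],[0.1,-0.032,0,0,0],[0.1,-0.032,0,0,0]]]' 25
python3 - <<'E'
from h import *
np.set_printoptions(precision=1,suppress=True)
im=capture('side')
g=cv2.cvtColor(im,cv2.COLOR_RGB2GRAY).astype(int)
print('col profile',g[160:225,299:302].mean(1).astype(int))
p,M,o=tcp()
print([proj('side',(p[0],p[1]+dy,z)) for dy,z in((-.035,.1),(.035,.1),(.035,0),(0,.13))])
E
```

```text
time: 10.45
position: [0.4903, -0.1509, 0.1093]
tcp_rot: [-2.088, -2.347, -0.002]
force: [-4.8, 3.9, 14.6]
opening: 0.0265
grasp_force: 25.9
col profile [ 39  43  37  31  34  57  70  74  75  73  69  69  69  68  73  79  75  65
  59  55  51  66 108 127 126 126 126 127 128 128 128 129 131 111  87  79
  61  65  82  83  82  82  83  82  81  83  82  82  82  82  82  82  82  82
  82  82  82  81  69  60  71  87 141 170 169]
[array([305.5, 180.6]), array([303.9, 192. ]), array([302.8, 221.3]), array([305. , 177.2])]
```

Nearly upright, within about 3°. Release and rise.

```bash
python3 -m jog '[[[0.4,0,0,-0.001,0],[0.6,0,0,-0.001,0],[0.8,0,0,-0.001,0],[1,0,0,-0.001,0],[1,0,0,-0.001,0],[1,0,0,-0.01,0],[1,0,0,-0.03,0],[1,0,0,-0.06,0],[1,0,0,-0.09,0],[1,0,0,-0.12,0]]]' 25
python3 - <<'E'
from h import *
np.set_printoptions(precision=4,suppress=True)
im=capture('side');t=capture('top')
cv2.imwrite('pics/side6.png',im[:,:,::-1]);cv2.imwrite('pics/top6.png',t[:,:,::-1])
g=cv2.cvtColor(im,cv2.COLOR_RGB2GRAY).astype(int)
print('col profile',g[160:230,299:302].mean(1).astype(int))
print('row profile front',g[205:211,280:325].mean(0).astype(int))
p,M,o=tcp();print(p,o['joints'])
E
```

```text
time: 11.5
position: [0.4898, -0.151, 0.2296]
tcp_rot: [2.087, 2.347, 0.0]
force: [-0.4, -0.1, 0.2]
opening: 0.0855
grasp_force: 0.0
col profile [114 111  86  61  60  61  65  86 107 110  98  85  81  82  90 103 105  87
  63  51  51  57 104 126 126 125 126 126 127 127 127 127 128 123 100  79
  67  59  73  81  82  81  81  81  81  81  81  81  81  80  81  81  81  81
  81  81  80  81  72  54  65  84 118 156 169 169 169 168 167 168]
row profile front [170 169 169 169 169 170 171 170 170 168 169 170 164 130  68  72  81  82
  82  82  80  81  81  80  80  80  80  79  80  80  80  80  79  79  79  80
  80  87 129 167 169 168 167 167 167]
[ 0.4925 -0.1525  0.2336] [-0.535  -0.0234  1.7362  0.0001  1.4187 -0.6521]
```

```bash
python3 -m jog '[[[1,-0.03,-0.02,-0.01,8.5],[1,-0.06,-0.04,-0.01,17],[1,-0.09,-0.06,-0.01,25.5],[1,-0.12,-0.075,-0.01,34],[1,-0.15,-0.09,-0.01,42.5],[1,-0.18,-0.11,-0.01,51],[1,-0.19,-0.115,-0.01,59.5],[1,-0.19,-0.115,-0.01,68],[1,-0.19,-0.115,-0.01,76.5],[1,-0.19,-0.115,-0.01,85]]]' 25
python3 - <<'E'
from h import *
np.set_printoptions(precision=4,suppress=True)
t=capture('top');t0=cv2.imread('pics/top0.png')[:,:,::-1]
p,M,o=tcp();print(p,np.degrees(np.arctan2(M[1,1],M[0,1])),o['joints'])
c=proj('top',(.49,-.151,.1));print(c)
c2=proj('top',(.706,.131,.1));
a=cv2.resize(t[int(c[1])-40:int(c[1])+40,int(c[0])-50:int(c[0])+50,::-1],None,fx=6,fy=6,interpolation=cv2.INTER_CUBIC)
print('origin',int(c[0])-50,int(c[1])-40)
cv2.imwrite('pics/crop_t6.png',a)
E
```

```text
time: 12.6
position: [0.3975, -0.3531, 0.2373]
tcp_rot: [-3.125, -0.31, 0.001]
force: [-0.3, -0.5, 0.3]
opening: 0.0855
grasp_force: 0.0
[ 0.3975 -0.353   0.2373] -78.97904064640933 [-0.9537  0.0266  1.679   0.0001  1.437   0.4248]
[325.0391 222.6876]
origin 275 182
```

View pics/crop_t6.png

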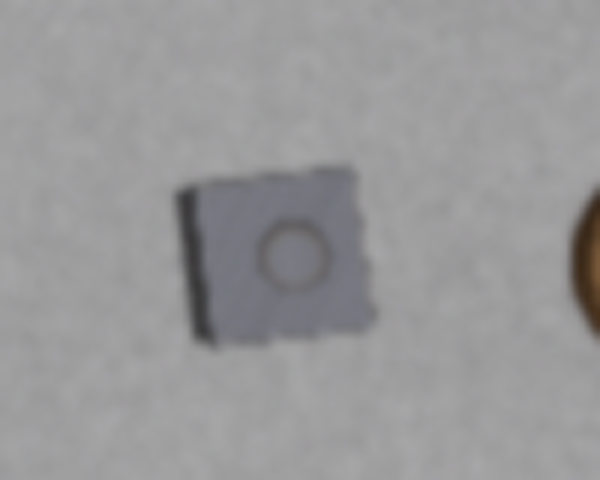

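The flask stands upright and free: ball at crop (294,256), shoulder corners (195,185), (355,168), (375,328), (210,345).

Run:
```python
from h import *
np.set_printoptions(precision=4,suppress=True)
T=lambda x,y:((x+.5)/6-.5+275,(y+.5)/6-.5+182)
print('ball',plane('top',*T(294,256),.13))
q=np.array([plane('top',*T(*c),.1)[:2] for c in((195,185),(355,168),(375,328),(210,345))]);print(q.mean(0),[np.linalg.norm(q[i]-q[(i+1)%4]) for i in range(4)],[np.degrees(np.arctan2(*(a-b)[::-1])) for a,b in((q[0],q[1]),(q[3],q[2]),(q[0],q[3]),(q[1],q[2]))])
# side view check: where fingertip bottoms are, gripper now hanging free
s=cv2.imread('pics/side6.png'); p=np.array([.4925,-.1525,.2336])
for z in (0,.013,.025,.035): print(z,proj('side',p+[0.0425,.0,z]),proj('side',p+[-.0425,0,z]))
g=cv2.cvtColor(s,cv2.COLOR_BGR2GRAY)
for r in range(128,170,2): print(r,g[r,275:335:2])
```

```text
ball [ 0.4859 -0.1431  0.13  ]
[ 0.486  -0.1428] [np.float64(0.06926251527122336), np.float64(0.06893776359265086), np.float64(0.07109406962039451), np.float64(0.06858766608765265)] [np.float64(95.29464046952498), np.float64(95.0064364878968), np.float64(4.295339961676309), np.float64(5.821972637244479)]
0 [290.4141 143.3699] [320.6478 144.894 ]
0.013 [290.4986 139.1064] [320.8692 140.6157]
0.025 [290.5774 135.1368] [321.0753 136.6321]
0.035 [290.6435 131.8035] [321.2484 133.2869]
128 [70 69 65 54 53 45 31 57 75 54 56 57 53 50 48 53 52 42 55 64 64 64 64 63
 48 77 42 99 98 99]
130 [70 70 65 52 52 44 25 57 76 52 57 55 54 51 51 53 53 42 56 64 64 65 64 61
 48 74 47 98 98 99]
132 [ 69  69  65  54  52  44  33  63  76  53  58  57  54  50  51  55  53  42
  56  64  64  64  64  61  54  77  77  99 100  99]
134 [ 70  71  67  54  52  57  53  58  60  59  63  59  57  52  49  52  47  39
  55  63  64  63  64  63  53  67 100 100  99 100]
136 [ 70  70  65  54  54 144 167 168 164 159 157 150 148 143 141 143 135 134
 130 117 118 112 100  95  84  84 104  99 100 101]
138 [ 68  68  63  52  64 167 169 169 16
[... 1292 characters left out ...]
 60  69  83  98
 113 114 105  77 167 169 169 106  61  62  60  62]
160 [173 172 169 170 146  41  46  69  91 110 114 112 114 115 114 114 113 113
 103  83  60  83 168 170 166  95  62  61  61  63]
162 [142 171 171 171 145  41  44  48  50  57  63  75  84  87  87  86  76  64
  64  60  58  83 167 167 165 100  63  65  64  63]
164 [ 96 170 172 172 147  42  45  48  52  54  57  59  60  61  61  62  64  62
  63  61  56  99 172 169 168 161 152 154 146 148]
166 [104 173 175 173 150  44  45  49  52  55  57  58  60  72  91 101 102 105
 109 105 100 112 155 169 168 167 170 169 169 167]
168 [137 171 169 169 162  56  45  49  52  55  56  68 101 114 106  90  85  76
  76  78  86  93 109 121 146 166 169 169 171 168]
```

```bash
python3 -m jog '[[[1,0.02,-0.03,0,3],[1,0.045,-0.065,0,6],[1,0.07,-0.1,0,6],[1,0.09,-0.135,0,6],[1,0.11,-0.165,0.01,6],[1,0.128,-0.189,0.02,6],[1,0.128,-0.189,0.037,6],[1,0.128,-0.189,0.037,6],[1,0.128,-0.189,0.037,6],[1,0.128,-0.189,0.037,6]]]' 30
python3 - <<'E'
from h import *
np.set_printoptions(precision=4,suppress=True)
p,M,o=tcp();print(p,np.degrees(np.arctan2(M[1,1],M[0,1])),o['joints'])
print(shift((.487,-.143,.08)))
s=capture('side')
g=cv2.cvtColor(s,cv2.COLOR_RGB2GRAY)
# ball + finger row profile
print(proj('side',(.487,-.143,.13)),proj('side',p+[.0,.0425,.013]),proj('side',p+[0,-.0425,.013]))
E
```

```text
time: 13.65
position: [0.4851, -0.1429, 0.2017]
tcp_rot: [3.137, 0.156, 0.002]
force: [0.1, -0.0, 0.6]
opening: 0.0849
grasp_force: 0.0
[ 0.4851 -0.1429  0.2017] -84.31084952073394 [-0.5259 -0.0197  1.7961 -0.0001  1.3638  0.9457]
[0.0018 0.0002 0.1217]
[306.0033 178.475 ] [306.7362 158.4379] [308.5978 145.5828]
```

```bash
python3 -m jog '[[[1,0.002,0,0.02,-0.5],[1,0.002,0,0.05,0.5],[1,0.002,0,0.08,0.5],[1,0.002,0,0.1,0.5],[1,0.002,0,0.106,0.5],[1,0.002,0,0.108,0.5],[1,0.002,0,0.11,0.5],[1,0.002,0,0.112,0.5],[1,0.002,0,0.114,0.5],[1,0.002,0,0.114,0.5]]]' 30
python3 -m jog '[[[1,0,0,0.001,0],[1,0,0,0.002,0],[1,0,0,0.003,0],[1,0,0,0.004,0],[1,0,0,0.005,0],[1,0,0,0.006,0],[1,0,0,0.007,0],[1,0,0,0.008,0],[1,0,0,0.008,0],[1,0,0,0.008,0]]]' 30
```

```text
time: 14.7
position: [0.487, -0.142, 0.087]
tcp_rot: [3.138, 0.143, 0.001]
force: [0.1, 0.0, 0.8]
opening: 0.0854
grasp_force: 0.0
time: 15.7
position: [0.4868, -0.1419, 0.0787]
tcp_rot: [-3.138, -0.143, 0.0]
force: [-0.4, -0.2, -0.3]
opening: 0.0854
grasp_force: 0.0
```

```bash
python3 -m jog '[[[1,0,0,0.001,0],[1,0,0,0.002,0],[0.9,0,0,0.002,0],[0.8,0,0,0.002,0],[0.7,0,0,0.002,0],[0.6,0,0,0.002,0],[0.6,0,0,0.002,0],[0.6,0,0,0.002,0],[0.6,0,0,0.002,0],[0.6,0,0,0.002,0]]]' 30
python3 - <<'E'
from h import *
np.set_printoptions(precision=4,suppress=True)
p,M,o=tcp();print(p,np.degrees(np.arctan2(M[1,1],M[0,1])),o['force'],o['opening'])
im=capture('side');g=cv2.cvtColor(im,cv2.COLOR_RGB2GRAY).astype(int)
print(g[160:230,299:302].mean(1).astype(int))
E
```

```text
time: 16.7
position: [0.4868, -0.1419, 0.0767]
tcp_rot: [3.138, 0.143, 0.0]
force: [-0.7, -0.3, 0.5]
opening: 0.0513
grasp_force: 0.0
[ 0.4868 -0.1419  0.0767] -84.79883274739193 [-0.653  -0.2703  0.5449] 0.05127818263998306
[ 78  82  66  49  49  53  53  65  84  91  86  80  79  82  90 102 104  87
  62  50  50  57 103 126 125 125 126 127 127 127 127 127 128 124 100  79
  67  59  72  80  80  81  81  81  82  81  81  81  81  81  81  81  81  81
  81  81  81  81  72  54  64  83 118 154 168 168 169 167 167 168]
```

No contact at 51 mm opening, so the pads close above the shoulder. I'll feel downward.

```bash
python3 -m jog '[[[0.6,0,0,0.001,0],[0.6,0,0,0.001,0],[0.6,0,0,0.002,0],[0.6,0,0,0.002,0],[0.6,0,0,0.003,0],[0.6,0,0,0.003,0],[0.6,0,0,0.004,0],[0.6,0,0,0.004,0],[0.6,0,0,0.004,0],[0.6,0,0,0.004,0]]]' 30
python3 - <<'E'
from h import *
im=capture('side');cv2.imwrite('pics/side7.png',im[:,:,::-1]);g=cv2.cvtColor(im,cv2.COLOR_RGB2GRAY).astype(int)
for r in range(140,200,2): print(r,g[r,270:345:2])
E
```

```text
time: 17.75
position: [0.487, -0.142, 0.0729]
tcp_rot: [3.138, 0.143, 0.001]
force: [0.1, 0.3, 1.8]
opening: 0.0514
grasp_force: 0.9
140 [ 70  68  68  69  68  52  53 141 170 169 167 169 111  10  16  16  16  20
  22  25  24  21  20  19  20  35 166 167 112  93 101 102 102 105 105 101
 101 101]
142 [ 65  68  69  70  70  51  65 170 168 168 169 169 109  13  16  17  17  18
  22  20  21  21  23  19  20  46 166 167  94  62  64  64  62  61  62  62
  64  69]
144 [ 51  65  70  69  68  50  87 171 169 168 170 170 110  12  15  17  18  19
  20  20  21  23  20  20  19  47 168 167  87  62  63  62  62  63  63  62
  62  61]
146 [ 50  53  69  69  69  50 115 170 167 168 169 171 110  11  17  18  18  21
  20  21  18  20  22  21  19  59 168 170  82  62  63  62  64  62  63  62
  62  62]
148 [ 41  41  69  71  70  53 142 172 170 169 154 139  96  13  18  18  18  20
  21  18  22  20  20  19  19  80 167 170  82  61  62  63  62  62  64  63
  62  62]
150 [ 38  36  71  72  70  55 163 170 150 123 113 112  96  29  15  16  18  21
  19  23  19  20  20  21  25 133 172 169  70  62  62  63  62  62  62  62
  63  62]
152 [ 3
[... 3132 characters left out ...]
25 113  74 116 154 167 166 167 169 168 168 170 172
 170 166]
192 [167 168 168 167 169 168 167 168 169 170 173 173 107 129 129 127 120  76
  72  75 117 128 127 127 122 154 167 165 166 167 169 170 166 170 171 172
 173 173]
194 [167 167 168 169 171 172 170 168 170 169 169 169 101 101 101  99 100 101
 101 101 101 102 102 102 112 167 166 168 170 170 171 173 168 170 167 169
 171 173]
196 [166 166 167 171 168 170 169 169 168 168 169 171  77  64  68  67  67  67
  66  66  67  66  67  66  79 165 166 167 168 169 170 168 168 172 171 170
 169 172]
198 [166 167 166 169 169 170 170 169 169 168 167 169  79  72  73  72  73  74
  71  69  69  68  69  68  95 166 167 167 169 169 170 168 169 171 168 170
 173 173]
```

The near finger's tip sits at the shoulder (row 192 against edge row 195), so the tips stand about 27 mm behind the nominal TCP. The palm is higher too, so I'll open and go lower.

```bash
python3 -m jog '[[[1,0,0,-0.003,0],[1,0,0,-0.003,0],[1,0,0,-0.003,0],[1,0,0,-0.003,0],[1,0,0,0.002,0],[1,0,0,0.006,0],[1,0,0,0.009,0],[1,0,0,0.012,0],[1,0,0,0.012,0],[1,0,0,0.012,0]]]' 30
python3 -m jog '[[[0.95,0,0,0.001,0],[0.95,0,0,0.002,0],[0.95,0,0,0.003,0],[0.95,0,0,0.004,0],[0.9,0,0,0.004,0],[0.8,0,0,0.004,0],[0.7,0,0,0.004,0],[0.7,0,0,0.004,0],[0.7,0,0,0.004,0],[0.7,0,0,0.004,0]]]' 30
```

```text
time: 18.8
position: [0.4868, -0.1419, 0.0606]
tcp_rot: [-3.138, -0.143, 0.0]
force: [0.7, 0.2, 0.5]
opening: 0.0856
grasp_force: 0.0
time: 19.8
position: [0.487, -0.1422, 0.0571]
tcp_rot: [3.138, 0.143, 0.001]
force: [-1.0, -2.1, 4.8]
opening: 0.0691
grasp_force: 34.8
```

Gripped at 69 mm. Now I'll slide to the front of the lane.

```bash
python3 -m jog '[[[0.7,0.003,-0.008,0,0],[0.7,0.008,-0.023,0,0],[0.7,0.013,-0.038,0,0],[0.7,0.018,-0.053,0,0],[0.7,0.023,-0.068,0,0],[0.7,0.028,-0.083,0,0],[0.7,0.033,-0.098,0,0],[0.7,0.038,-0.112,0,0],[0.7,0.042,-0.122,0,0],[0.7,0.043,-0.126,0,0]]]' 35
python3 - <<'E'
from h import *
p,M,o=tcp();print(p,o['force'],o['opening'],np.degrees(np.arctan2(M[1,1],M[0,1])))
print(shift((.55,.117,.057)))
E
```

```text
time: 20.8
position: [0.5189, -0.0119, 0.0572]
tcp_rot: [3.137, 0.145, 0.002]
force: [-0.5, -4.0, 5.3]
opening: 0.0689
grasp_force: 40.2
[ 0.51894104 -0.01186201  0.05715755] [-0.51641199 -4.04231333  5.25927301] 0.06886630943651281 -84.72101824218804
[ 4.27831664e-02 -1.25457949e-01  6.47058890e-05]
```

```bash
python3 -m jog '[[[0.7,0.003,-0.008,0,0],[0.7,0.008,-0.023,0,0],[0.7,0.013,-0.038,0,0.6],[0.7,0.018,-0.053,0,0.6],[0.7,0.023,-0.068,0,0.6],[0.7,0.028,-0.083,0,0.6],[0.7,0.033,-0.098,0,0.6],[0.7,0.038,-0.112,0,0.6],[0.7,0.042,-0.122,0,0.6],[0.7,0.043,-0.1255,0,0.6]]]' 35
python3 - <<'E'
from h import *
np.set_printoptions(precision=4,suppress=True)
im=capture('side');t=capture('top');cv2.imwrite('pics/side8.png',im[:,:,::-1]);cv2.imwrite('pics/top8.png',t[:,:,::-1])
p,M,o=tcp();print(p,o['force'],o['opening'],np.degrees(np.arctan2(M[1,1],M[0,1])))
print(shift((.635,.124,.057)))
# is square_near unmoved? compare with first pictures
for n,roi in(('top',(185,65,60,115)),('side',(145,200,100,80))):
    a=cv2.imread(f'pics/{n}0.png').astype(int);b=cv2.imread(f'pics/{n}8.png').astype(int)
    x,y,w,h=roi;d=abs(a-b).max(2)[y:y+h,x:x+w];print(n,(d>25).sum(),np.argwhere(d>25)[:5]+[y,x] if (d>25).any() else '')
E
```

```text
time: 21.8
position: [0.5501, 0.1169, 0.0572]
tcp_rot: [3.138, 0.128, 0.001]
force: [-1.1, -5.1, 7.3]
opening: 0.0689
grasp_force: 40.5
[0.5501 0.1171 0.0571] [-0.9291 -2.761   5.2913] 0.0691704244395999 -85.36149402898937
[0.0852 0.     0.0002]
top 429 [[165 227]
 [166 222]
 [166 223]
 [166 224]
 [166 225]]
side 0
```

```bash
python3 -m jog '[[[0.7,0.005,0,0,0],[0.7,0.014,0,0,0],[0.7,0.023,0,0,0],[0.7,0.032,0,0,0],[0.7,0.041,0,0,0],[0.7,0.05,0,0,0],[0.7,0.059,0,0,0],[0.7,0.066,0,0,0],[0.7,0.07,0,0,0],[0.7,0.07,0,0,0]]]' 35
python3 - <<'E'
from h import *
np.set_printoptions(precision=4,suppress=True)
im=capture('side');cv2.imwrite('pics/side9.png',im[:,:,::-1])
p,M,o=tcp();print(p,o['force'])
g=cv2.cvtColor(im,cv2.COLOR_RGB2GRAY).astype(int)
a=cv2.cvtColor(cv2.imread('pics/side0.png'),cv2.COLOR_BGR2GRAY).astype(int)
for r in(246,250,254,258,262): print(r,g[r,190:275])
print('before',a[254,190:275])
f=p+[0,0,0];
for nm,c,yw in(('sqn',(.706,.131),4),('fl',p[:2],4.6)):
  R2=np.array([[np.cos(np.radians(yw)),-np.sin(np.radians(yw))],[np.sin(np.radians(yw)),np.cos(np.radians(yw))]])
  for k in((.035,.035),(-.035,.035),(-.035,-.035)): print(nm,k,proj('side',(*(np.array(c)+R2@k),.07)))
E
```

```text
time: 22.9
position: [0.6191, 0.1225, 0.056]
tcp_rot: [-3.138, -0.126, 0.002]
force: [-1.9, 0.8, 1.5]
opening: 0.069
grasp_force: 43.2
[0.619  0.1225 0.056 ] [-2.8062  0.2041  0.6542]
246 [ 55  54  52  54  53  54  51  48  50  52  51  49  51  53  52  53  52  52
  52  53  53  55  56  57  58  59  57  58  59  60  62  63  62  61  57  49
  56  58  55  55  53  52  53  53  53  55  70 101 115 107  98  90  73  35
  20  24  23  19  47  74  75  66  71  76  77  79  79  78  77  76  76  78
  77  78  80  82  91 101 102 100 100 100 102 101 102]
250 [ 57  53  53  53  53  51  54  61  74  77  78  79  79  81  78  78  77  79
  78  79  77  77  77  77  79  79  78  77  77  77  78  78  78  78  73  64
  57  57  57  55  52  52  53  54  53  52  53  53  50  45  47  57  66  73
  79  80  78  77  78  77  78  78  78  78  78  76  77  77  78  79  78  76
  76  77  78  78  78  79  82  93 103 101 100 100 100]
254 [ 69 114 151 153 149 148 146 130  89  78  79  79  80  79  78  78  78  78
  77  79  78  77  76  78  77  78  78  77  76  78  77  76  78  78  76  70
  58  56  58  83 117 131 132 134 134 133 133 133 132 133 124 104  
[... 723 characters left out ...]
  95  77  77  78  79  78  78  78  77  79  78  77  78  78
  77  77  77  76  77  77  77  76  75  75  76  73  64]
before [ 69 114 151 154 150 149 148 129  90  79  79  80  79  79  79  79  78  78
  78  78  78  78  78  77  78  78  78  77  78  77  79  78  80  80  77  70
  57  57  58  84 118 131 134 134 134 134 134 133 133 134 126 107 106 105
 104 105 108 110 108 107 107 106 106 127 158 167 165 165 166 167 172 172
 169 166 166 167 166 166 166 167 167 167 168 169 169]
sqn (0.035, 0.035) [196.9772 252.0035]
sqn (-0.035, 0.035) [224.8119 252.7761]
sqn (-0.035, -0.035) [228.0805 237.0696]
fl (0.035, 0.035) [231.9688 252.4883]
fl (-0.035, 0.035) [259.8974 253.0902]
fl (-0.035, -0.035) [261.4077 237.36  ]
```

The side profile shows the flask tilted: its left edge runs from column 241 at row 250 to 247.5 at row 262, so the base lagged. Backing off to bring it upright, then I'll re-grip with less pressing.

```bash
cat > tilt.py <<'E'
from h import *
np.set_printoptions(precision=4,suppress=True)
def edges(rows,lo,hi,save=None):
    im=capture('side')
    if save: cv2.imwrite(save,im[:,:,::-1])
    g=cv2.cvtColor(im,cv2.COLOR_RGB2GRAY).astype(int); out=[]
    for r in rows:
        c=[u for u in range(lo,hi) if 70<=g[r,u]<=88 and np.ptp(im[r,u].astype(int))<16]
        out.append((r,min(c),max(c)) if c else (r,))
    print(out); p,M,o=tcp(); print(p,o['force'],o['opening'],o['grasp_force'])
    return g
E
python3 -m jog '[[[0.7,-0.003,0,0,0],[0.7,-0.007,0,0,0],[0.7,-0.011,0,0,0],[0.7,-0.015,0,0,0],[0.7,-0.019,0,0,0],[0.7,-0.023,0,0,0],[0.7,-0.027,0,0,0],[0.7,-0.031,0,0,0],[0.7,-0.035,0,0,0],[0.7,-0.035,0,0,0]]]' 35
python3 -c "
from tilt import *
g=edges(range(246,275,3),235,300,'pics/side10.png')"
```

```text
time: 23.95
position: [0.5837, 0.1191, 0.0565]
tcp_rot: [3.139, 0.126, -0.002]
force: [1.3, 1.1, -2.1]
opening: 0.0688
grasp_force: 42.6
[(246, 256, 280), (249, 258, 292), (252, 254, 292), (255, 258, 292), (258, 260, 292), (261, 262, 292), (264, 264, 291), (267, 266, 286), (270, 268, 279), (273, 270, 270)]
[0.5842 0.1192 0.0566] [-0.838 -0.994 -2.783] 0.06948561654626231 42.56923019886017
```

Still tilted about 28° (front corner lowest, held by the pads). I'll press lightly and move back so that friction on the front base edge rights it.

```bash
python3 -m jog '[[[0.7,0,0,0.002,0],[0.7,-0.004,0,0.003,0],[0.7,-0.009,0,0.003,0],[0.7,-0.014,0,0.003,0],[0.7,-0.019,0,0.003,0],[0.7,-0.024,0,0.003,0],[0.7,-0.029,0,0.003,0],[0.7,-0.034,0,0.003,0],[0.7,-0.038,0,0.003,0],[0.7,-0.038,0,0.003,0]]]' 25
python3 -c "
from tilt import *
g=edges(range(237,276,3),245,310,'pics/side11.png')"
```

```text
time: 25.0
position: [0.5511, 0.1159, 0.0577]
tcp_rot: [3.138, 0.126, 0.016]
force: [3.1, -0.4, 11.7]
opening: 0.069
grasp_force: 45.8
[(237, 290, 293), (240, 270, 294), (243, 270, 295), (246, 264, 296), (249, 267, 297), (252, 267, 298), (255, 268, 299), (258, 269, 299), (261, 270, 297), (264, 271, 297), (267, 273, 288), (270, 273, 274), (273, 275, 278)]
[0.5513 0.1159 0.0578] [ 3.0979  0.0674 11.6313] 0.0689696741787282 45.85147261619568
```

```bash
python3 -m jog '[[[0.7,-0.003,0,0,0],[0.7,-0.006,0,0,0],[0.7,-0.009,0,0,0],[0.7,-0.012,0,0,0],[0.7,-0.015,0,0,0],[0.7,-0.018,0,0,0],[0.7,-0.02,0,0,0],[0.7,-0.02,0,0,0],[0.7,-0.02,0,0,0],[0.7,-0.02,0,0,0]]]' 25
python3 -c "
from tilt import *
g=edges(range(240,276,3),250,320,'pics/side12.png')"
```

```text
time: 26.05
position: [0.5288, 0.1142, 0.0554]
tcp_rot: [3.138, 0.126, 0.007]
force: [1.6, -0.7, 8.4]
opening: 0.0692
grasp_force: 46.4
[(240, 279, 286), (243, 279, 298), (246, 271, 287), (249, 272, 299), (252, 272, 299), (255, 273, 299), (258, 273, 299), (261, 274, 297), (264, 274, 296), (267, 274, 289), (270, 274, 280), (273, 275, 282)]
[0.5288 0.1142 0.0554] [ 1.5788 -0.7231  7.405 ] 0.06884827244279758 46.38316333293915
```

Nearly upright. Release to let it stand flat, then measure.

```bash
python3 -m jog '[[[0.7,0,0,-0.002,0],[0.8,0,0,-0.002,0],[0.9,0,0,-0.002,0],[1,0,0,-0.002,0],[1,0,0,-0.002,0],[1,0,0,-0.002,0],[1,0,0,-0.002,0],[1,0,0,-0.002,0],[1,0,0,-0.002,0],[1,0,0,-0.002,0]]]' 25
python3 - <<'E'
from tilt import *
g=edges(range(240,280,3),250,320,'pics/side13.png')
for r in (250,256,262,268): print(r,g[r,262:312])
print(g[230:290,278:281].mean(1).astype(int))
p,M,o=tcp()
for k in((.035,.035),(-.035,.035),(-.035,-.035)):
  yw=np.radians(4.6);R2=np.array([[np.cos(yw),-np.sin(yw)],[np.sin(yw),np.cos(yw)]])
  xy=p[:2]+R2@k; print(k,proj('side',(*xy,.07)),proj('side',(*xy,.03)),proj('side',(*xy,.1)),proj('side',(*xy,0)))
E
```

```text
time: 27.1
position: [0.5267, 0.1145, 0.0557]
tcp_rot: [-3.139, -0.126, -0.0]
force: [0.4, -0.1, -0.7]
opening: 0.0854
grasp_force: 0.0
[(240, 280, 280), (243, 280, 280), (246, 277, 303), (249, 277, 303), (252, 277, 303), (255, 277, 303), (258, 277, 299), (261, 277, 297), (264, 277, 296), (267, 277, 289), (270, 277, 283), (273, 281, 281), (276,), (279,)]
[0.5267 0.1145 0.0557] [ 0.0471 -0.4921  0.1139] 0.08540159550695454 0.0
250 [166 165 166 167 169 169 168 170 170 170 169 167 170 170 144  79  75  79
  80  81  80  80  80  80  79  80  81  79  78  76  77  78  79  79  78  77
  78  78  79  78  78  81 123 164 167 165 165 166 167 166]
256 [169 165 165 163 166 166 167 166 166 163 163 164 166 165 140  79  77  80
  80  80  80  79  77  79  79  78  78  78  77  76  78  78  79  78  78  77
  78  77  78  78  79  87 120 155 164 163 165 166 167 165]
262 [165 164 163 164 165 167 167 167 165 166 169 169 169 165 138  78  77  79
  81  81  80  77  78  79  79  78  79  77  77  78  78  79  79  79  77  69
  50  46  54  60  63  67  75  77  71  65  58  64 102 144]
268 [165 166 169 169 168 167 168 168 169 167 168 168 167 156 116  74  76  78
  79  80  79  79  78  80  76  74  83  82  74  72  73  71  70  69  67  67
  65  51  34  25  27  30  32  34  32  32  38  51  65  67]
[ 58  68  63  48  42  40  37  35  55  85  97  98  98  98  88  79  76  70
  73  79  78  78  79  78  79  78  79  79  78  79  78  78  79  78  78  78
  78  77  77  78  77  61  52  67  83 137 167 170 167 165 166 168 169 169
 167 168 168 167 166 162]
(0.035, 0.035) [268.948  253.1556] [268.988 265.96 ] [268.9172 243.2892] [269.0172 275.3101]
(-0.035, 0.035) [296.9513 253.759 ] [296.5641 266.5686] [297.2496 243.8883] [296.2814 275.9222]
(-0.035, -0.035) [296.8994 237.9831] [296.5291 250.4906] [297.1844 228.3561] [296.2584 259.6338]
```

Flask stands upright again, about 18 mm behind the TCP (columns 276–304 against predicted 269–297). I'll recentre, go a little lower and grip harder.

```bash
python3 -m jog '[[[1,-0.005,0,0,0],[1,-0.01,0,0,0],[1,-0.015,0,0,0],[1,-0.018,0,0,0],[1,-0.018,0,0.001,0],[1,-0.018,0,0.002,0],[1,-0.018,0,0.003,0],[1,-0.018,0,0.004,0],[1,-0.018,0,0.005,0],[1,-0.018,0,0.005,0]]]' 80
python3 -c "
from tilt import *
g=edges((246,252,258,264),250,320)"
```

```text
time: 28.15
position: [0.5087, 0.1131, 0.0505]
tcp_rot: [-3.139, -0.126, 0.001]
force: [0.1, 0.3, -0.1]
opening: 0.0851
grasp_force: 0.0
[(246, 277, 303), (252, 277, 303), (258, 277, 299), (264, 277, 296)]
[0.5087 0.1131 0.0506] [ 0.5253 -0.7091 -1.3503] 0.08526530864998816 0.0
```

```bash
python3 -m jog '[[[0.9,0,0,0,0],[0.8,0,0,0,0],[0.7,0,0,0,0],[0.7,0,0,0,0],[0.7,0,0,0,0],[0.7,0,0,0,0],[0.7,0,0,-0.0005,0],[0.7,0,0,-0.001,0],[0.7,0,0,-0.001,0],[0.7,0,0,-0.001,0]]]' 80
python3 -c "
from tilt import *
g=edges((246,252,258,264),250,320)"
```

```text
time: 29.2
position: [0.5086, 0.113, 0.0515]
tcp_rot: [3.139, 0.126, -0.001]
force: [1.3, -0.5, 0.0]
opening: 0.0686
grasp_force: 91.1
[(246, 278, 303), (252, 277, 303), (258, 277, 299), (264, 277, 296)]
[0.5086 0.113  0.0515] [0.9976 0.0831 0.0845] 0.06821459168543795 91.05411171913147
```

```bash
python3 -m jog '[[[0.7,0,0,-0.0003,0],[0.7,0,0,-0.0006,0],[0.7,0.003,0,-0.0006,0],[0.7,0.007,0,-0.0006,0],[0.7,0.012,0,-0.0006,0],[0.7,0.018,0,-0.0006,0],[0.7,0.024,0,-0.0006,0],[0.7,0.03,0,-0.0006,0],[0.7,0.035,0,-0.0006,0],[0.7,0.037,0,-0.0006,0]]]' 80
python3 -c "
from tilt import *
g=edges((246,249,252,255,258,261,264),245,320,'pics/side14.png')"
```

```text
time: 30.25
position: [0.5464, 0.116, 0.0524]
tcp_rot: [3.139, 0.126, 0.001]
force: [-0.3, -0.3, -2.4]
opening: 0.0677
grasp_force: 90.6
[(246, 270, 288), (249, 262, 288), (252, 262, 288), (255, 262, 288), (258, 262, 288), (261, 262, 288), (264, 262, 288)]
[0.5464 0.116  0.0524] [-0.7467  0.3042 -2.8726] 0.06852670843008175 90.57744026184082
```

Upright and sliding properly now. On into the lane.

```bash
python3 -m jog '[[[0.7,0.004,0,0,0],[0.7,0.012,0,0,0],[0.7,0.021,0,0,0],[0.7,0.03,0,0,0],[0.7,0.039,0,0,0],[0.7,0.048,0,0,0],[0.7,0.057,0,0,0],[0.7,0.066,0,0,0],[0.7,0.072,0,0,0],[0.7,0.074,0,0,0]]]' 80
python3 - <<'E'
from tilt import *
g=edges((249,252,255,258,261,264),225,300,'pics/side15.png')
for r in (252,256,260,264): print(r,g[r,218:270])
E
```

```text
time: 31.3
position: [0.6202, 0.122, 0.0523]
tcp_rot: [3.139, 0.126, 0.001]
force: [-0.1, -0.4, -3.7]
opening: 0.0683
grasp_force: 90.6
[(249, 233, 260), (252, 233, 258), (255, 225, 258), (258, 225, 258), (261, 225, 260), (264, 233, 260)]
[0.62   0.122  0.0523] [-0.2436 -0.0742 -2.7576] 0.06806175358984794 90.57760834693909
252 [ 76  77  78  78  79  78  75  66  57  57  56  53  50  51  63  77  78  79
  78  79  79  77  78  78  78  79  76  78  77  77  77  78  78  78  77  76
  77  78  79  80  77  67  62 116 165 168 166 165 162 159 160 161]
256 [ 77  76  77  77  78  78  78  70  59  55  57  95 144 151 111  77  77  79
  78  80  79  78  77  77  78  79  77  77  78  78  78  78  77  78  76  75
  76  76  78  77  78  67  58  98 148 164 163 163 165 165 165 165]
260 [ 77  76  75  76  77  77  78  72  56  57  69 119 161 158 129  77  76  79
  79  79  78  78  78  77  77  78  78  77  76  79  77  77  78  76  76  76
  76  76  77  78  77  67  65 118 163 164 164 162 164 165 166 166]
264 [ 75  76  74  76  77  79  77  68  56  64 120 168 169 164 137  77  75  77
  78  78  78  78  77  78  77  77  77  77  77  77  77  77  77  77  76  74
  77  77  77  78  77  70  81 131 161 164 166 167 168 168 167 165]
```

```bash
python3 -m jog '[[[0.7,0.002,0,0,0],[0.7,0.004,0,0,0],[0.7,0.006,0,0,0],[0.7,0.008,0,0,0],[0.7,0.01,0,0,0],[0.7,0.012,0,0,0],[0.7,0.0135,0,0,0],[0.7,0.0135,0,0,0],[0.7,0.0135,0,0,0],[0.7,0.0135,0,0,0]]]' 80
python3 - <<'E'
from tilt import *
g=edges((252,),225,300,'pics/side16.png')
a=cv2.cvtColor(cv2.imread('pics/side0.png'),cv2.COLOR_BGR2GRAY).astype(int)
for r in (252,256,260,264): print(r,g[r,194:202],g[r,218:240]);print('  0',a[r,194:202],a[r,218:240])
E
```

```text
time: 32.35
position: [0.6328, 0.1231, 0.0523]
tcp_rot: [-3.139, -0.126, 0.0]
force: [-0.7, -0.8, -3.6]
opening: 0.0683
grasp_force: 90.6
[(252, 228, 253)]
[0.6328 0.123  0.0523] [-0.9147  0.242  -2.8851] 0.06832260301281366 90.57706475257874
252 [56 56 56 57 68 78 78 79] [77 77 78 78 78 78 75 66 57 65 78 78 79 79 79 79 78 77 78 79 79 78]
  0 [57 55 55 59 69 78 79 80] [78 77 78 78 79 79 75 68 58 58 57 53 50 48 49 48 49 49 50 50 49 49]
256 [163 163 163 145 101  77  77  79] [77 76 76 77 77 78 78 70 56 59 75 77 79 80 78 79 78 77 78 79 77 79]
  0 [166 164 164 147 102  79  79  79] [ 77  77  78  78  78  79  79  71  59  55  57  95 146 166 168 167 169 171
 168 167 164 165]
260 [165 163 162 156 127  78  75  77] [76 76 75 77 76 78 78 71 56 60 74 77 79 79 79 78 78 77 78 78 77 77]
  0 [166 165 164 159 128  78  77  79] [ 76  77  77  78  77  79  79  72  57  56  69 118 162 164 164 165 163 165
 166 167 168 169]
264 [164 163 163 162 137  87  76  77] [74 76 75 75 76 77 78 68 57 60 70 77 79 78 79 77 78 76 78 77 78 76]
  0 [166 165 166 162 139  89  77  78] [ 76  76  77  77  77  78  78  69  56  64 120 168 170 165 163 162 165 163
 164 164 164 164]
```

```bash
python3 -m jog '[[[0.7,0.0005,0,0,0],[0.7,0.001,0,0,0],[0.7,0.0015,0,0,0],[0.7,0.002,0,0,0],[0.7,0.0025,0,0,0],[0.7,0.003,0,0,0],[0.7,0.003,0,0,0],[0.7,0.003,0,0,0],[0.7,0.003,0,0,0],[0.7,0.003,0,0,0]]]' 80
python3 - <<'E'
from tilt import *
g=edges((252,),225,300,'pics/side17.png')
a=cv2.cvtColor(cv2.imread('pics/side0.png'),cv2.COLOR_BGR2GRAY).astype(int)
for r in (252,256,260,264): print(r,g[r,194:202]-a[r,194:202],g[r,220:234])
print(abs(g-a)[200:250,160:190].max())
E
```

```text
time: 33.4
position: [0.6357, 0.1232, 0.0522]
tcp_rot: [3.139, 0.126, -0.001]
force: [-1.7, 0.2, -2.7]
opening: 0.0682
grasp_force: 90.6
[(252, 227, 252)]
[0.6357 0.1232 0.0522] [-2.5107 -1.0071 -2.566 ] 0.06828511299252481 90.57614207267761
252 [-2  0  0 -1  1  0 -1 -1] [77 78 79 78 74 66 67 78 79 78 80 80 78 76]
256 [-3 -1 -1 -1 -1 -1 -1  0] [76 77 77 78 76 69 66 77 79 79 79 79 78 78]
260 [-2 -2 -1 -2 -2 -1 -1 -1] [77 77 78 78 78 69 60 74 78 78 80 79 79 77]
264 [-3 -1 -3 -2 -2 -2 -1 -1] [76 77 77 77 76 70 62 71 77 78 78 78 79 76]
4
```

The gap is about 1 px (~2 mm) and square_near has not moved. Setting down, opening and retreating.

```bash
python3 -m jog '[[[0.7,0,0,0.0005,0],[0.7,0,0,0.0008,0],[0.7,0,0,0.0008,0],[0.8,0,0,0.0008,0],[0.9,0,0,0.0008,0],[1,0,0,0.0008,0],[1,0,0,0.0008,0],[1,0,0,0.0008,0],[1,0,0,0.0008,0],[1,0,0,0.0008,0]]]' 40
python3 -m jog '[[[1,0,0,-0.005,0],[1,0,0,-0.015,0],[1,0,0,-0.03,0],[1,0,0,-0.05,0],[1,0,0,-0.075,0],[1,0,0,-0.1,0],[1,-0.03,0,-0.13,0],[1,-0.07,0,-0.15,0],[1,-0.11,0,-0.15,0],[1,-0.15,0,-0.15,0]]]' 40
python3 -m jog '[[[1,-0.03,0.02,0,0],[1,-0.06,0.06,0,0],[1,-0.08,0.1,0,0],[1,-0.08,0.14,0,0],[1,-0.08,0.18,0,0],[1,-0.08,0.22,0,0],[1,-0.08,0.26,0,0],[1,-0.08,0.3,0,0],[1,-0.08,0.32,0,0],[1,-0.08,0.32,0,0]]]' 40
python3 - <<'E'
from tilt import *
g=edges((252,258,264),225,300,'pics/side18.png')
t=capture('top');cv2.imwrite('pics/top18.png',t[:,:,::-1])
a=cv2.cvtColor(cv2.imread('pics/side0.png'),cv2.COLOR_BGR2GRAY).astype(int)
for r in (252,258,264): print(r,g[r,194:202]-a[r,194:202],g[r,220:256])
d=(abs(t[:,:,::-1].astype(int)-cv2.imread('pics/top0.png').astype(int)).max(2)>30).astype(np.uint8)
n,_,s,_=cv2.connectedComponentsWithStats(d)
print([list(map(int,k)) for k in s[1:] if k[4]>8])
gt=cv2.cvtColor(t,cv2.COLOR_RGB2GRAY).astype(int)
print(proj('top',(.6355,.1235,.1)),proj('top',(.6355,.1235,.13)))
print(gt[125:185,214:217].mean(1).astype(int))
E
```

```text
time: 34.45
position: [0.636, 0.1233, 0.0516]
tcp_rot: [-3.139, -0.126, -0.0]
force: [-0.8, 0.2, -0.8]
opening: 0.0854
grasp_force: 0.0
time: 35.45
position: [0.4859, 0.1111, 0.2041]
tcp_rot: [3.139, 0.126, 0.007]
force: [-0.4, 0.1, -0.4]
opening: 0.0852
grasp_force: 0.0
time: 36.45
position: [0.4325, -0.2168, 0.2031]
tcp_rot: [3.137, 0.121, 0.002]
force: [-0.7, 0.4, 0.1]
opening: 0.0855
grasp_force: 0.0
[(252, 225, 253), (258, 225, 253), (264, 225, 254)]
[ 0.4324 -0.215   0.2027] [ 0.718  -0.056   0.4142] 0.08565013836825622 0.0
252 [2 2 3 3 3 4 4 3] [ 80  81  82  81  78  71  72  81  82  82  83  84  83  81  81  81  81  82
  81  80  80  80  82  82  81  81  81  81  81  82  82  82  82  72  65 121]
258 [ 5  5  4  2 -4  1  3  4] [ 80  81  81  82  82  72  66  80  82  83  83  83  82  81  81  82  81  81
  82  80  80  81  80  81  81  80  79  79  80  81  82  81  81  71  59 100]
264 [5 6 5 5 4 2 2 4] [ 80  79  80  81  80  72  65  74  81  82  81  81  81  80  82  81  80  80
  81  80  80  80  80  80  81  80  79  78  80  81  80  81  81  73  86 141]
[[204, 154, 32, 33, 875], [291, 208, 56, 31, 1149], [130, 212, 335, 208, 20169], [354, 269, 9, 14, 48], [320, 315, 19, 21, 150], [493, 340, 67, 80, 3033], [215, 347, 2, 8, 12], [217, 359, 4, 24, 36], [380, 361, 22, 26, 217], [155, 381, 7, 6, 20], [191, 412, 4, 6, 12], [540, 416, 20, 4, 48]]
[217.6989 167.6778] [216.0302 165.8344]
[136 153 147 131 121 117 113 106 103 106 111 114 115 115 113 108  99  88
  84  98 112 116 117 118 118 117 118 116 110 108 116 118 118 116 110 105
 112 119 120 120 120 121 120 119 115 105 104 112 115 115 114 116 116 117
 117 110  91  63  55  63]
```

Run:
```python
import cv2,numpy as np
for n in('top','side'):
  for f in('0','18'):
    h=cv2.cvtColor(cv2.imread(f'pics/{n}{f}.png'),cv2.COLOR_BGR2HSV)
    out=[]
    for lo,hi in(((0,230,100),(3,255,255)),((55,180,60),(70,255,255))):
      m=cv2.inRange(h,lo,hi);k,_,s,c=cv2.connectedComponentsWithStats(m);i=1+s[1:,4].argmax();out.append((int(s[i,4]),c[i].round(1)))
    print(n,f,out)
d=abs(cv2.imread('pics/side0.png').astype(int)-cv2.imread('pics/side18.png').astype(int)).max(2)>30
k,_,s,_=cv2.connectedComponentsWithStats(d.astype(np.uint8));print([list(map(int,v)) for v in s[1:] if v[4]>8])
```

```text
top 0 [(102, array([158.1, 234.5])), (144, array([221.9, 278.1]))]
top 18 [(99, array([158.1, 234.4])), (141, array([222. , 278.2]))]
side 0 [(883, array([306.6, 286.1])), (1087, array([353.7, 252.5]))]
side 18 [(950, array([306.2, 289.4])), (1116, array([353.3, 252.4]))]
[[308, 0, 156, 52, 3835], [467, 0, 41, 37, 1186], [467, 0, 93, 58, 1845], [380, 15, 144, 209, 13795], [393, 27, 4, 6, 16], [314, 54, 33, 53, 1189], [456, 80, 19, 17, 232], [324, 109, 12, 32, 242], [530, 131, 21, 49, 572], [292, 186, 27, 38, 902], [225, 219, 31, 56, 1182]]
```

```bash
python3 -c "
from bench import workorder
print(workorder.job_done())"
```

```text
the job is handed in; nothing more can be done
None
```

The fallen flask now stands upright, last in the square-flask lane, about 2 mm behind square_near. Nothing else on the table moved in the before/after pictures, and I handed the job in at about 36.5 s. On the first slide into the lane it leaned about 28°, so I backed out, stood it flat, and slid it in again.

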